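Restock the pop-lid caddy with dose tins

ROBOT

A 6-joint arm with a two-finger parallel gripper is mounted at the origin on the work surface. World frame = base frame: x ahead of the robot, y to its left, z up, the work surface at z = 0. Lengths are in m, angles in rad, forces in N, time in s.
With the tool pointing down it reaches from about 0.3 to 0.75 m from the base axis. Payload 8.5 kg.
Tool frame: the origin (TCP) lies midway between the tips of the shut fingers; the grasp point (between the pads) lies 19 mm behind it (env.pinch_z is the distance from the TCP to the grasp point, in m); z points along the fingers, y is the line along which they close (so a half turn about z gives the same grasp; the last joint's range is limited). The gripper opens to 88 mm and grips with 3 to 60 N. Pads are 18 mm wide; open, the fingers measure 123 mm over their backs; the gripper's body (75 mm by 187 mm) begins 45 mm behind the grasp point.
Start: joints at [-1.448, 0.381, 1.297, -0, 1.464, -0.215], TCP at [0.182, -0.519, 0.239] pointing down, gripper open.
Joint ranges: [-3.11, 3.11], [-0.89, 2.33], [0.22, 2.48], [-1.42, 4.56], [0.17, 2.85], [-2.88, 2.88]. Speed limits (rad/s): [2.39, 2.39, 3.14, 3.14, 3.14, 3.14].

INTERFACE

Orientations are given as a rotation vector (axis times angle).
In Python, from plant import env gives the robot as it stands.
- The arm moves only by the shell command python3 -m inch 'ROWS' [FORCE]. ROWS is JSON, a list of rows, each a list of 7 numbers: the turn, a rotation vector about the tool's x, y, z in units of 5 degrees (1.0 is 5 degrees), then the shift along the tool's x, y, z in mm, then the finger opening in mm, from 0 to 88.1. In form: [[rx, ry, rz, x, y, z, jaw], ...]. A call has 1 to 20 rows; each row is the pose to reach, as a shift and turn from the pose commanded when the call began, along the tool's axes at that moment; what a row does not reach only later rows make up. A row lasts 1/12 s, in which the tool goes at most 41.7 mm and 7.16 degrees, less where a joint would pass 70% of its speed; a pose out of reach is approached as far as the arm can. A call with a gripper value outside its range is refused whole. The fingers move at their own pace and stop on an object; FORCE is the grip in N (left out, the last holds). Time passes only in rows, so rows that repeat a pose let the fingers close. It gives the time, the measured TCP pose, the force, the opening and the grip force at its end, in the units of the state.
- env.read_state(): the state, without advancing time (a new reading comes with each control period).
- env.capture(name): name is "scene" or "side" or "wrist"; returns a dict with "pixels" (420x560x3 uint8, blue, green, red), "depth" (420x560 float32, m along the optical axis (not along the pixel's ray), 0 where there is no reading), "mtx" (3x3 intrinsics, pixels), "rvec" (rotation vector, rad) and "tvec" (3), from world to camera coordinates, as OpenCV has them. Camera axes: x right, y down, z forward; pixel columns grow to the right and rows downward; lengths in m; the calibration is good to about 2 mm. A picture is of the moment at which its call begins.
- env.job_done(): hands the job in; it is judged then, once.
The state is a dict: "t": time; "joints": joint angles; "qd": joint speeds; "joint_efforts": joint torques, N m; "tcp_pos": TCP position; "orientation": TCP orientation; "contact_force": force on the tool from outside, world axes, zero at the start; "wrist_torque": the same for the moment, N m; "width": opening from 0.0 (shut) to 1.0 (fully open); "grip_force": force on a finger pad.
Only numpy, scipy, OpenCV 4.12 (cv2) and the standard library are available. Lean on these libraries where they do the work, as an engineer would, in place of code of your own. Each camera call takes 0.05 s, during which the arm holds its last target. There are 200 camera calls.

TASK

Restock the green caddy: press the red button on its front ledge so that its sprung wooden lid pops up, and steady the lid with the gripper until it stands still. Then lift the glass dome off the white dish by its knob, set it aside on the round cork mat, and move every dose tin from the dish into the caddy. Finally put the dome back in the dish and shut the caddy's lid until it latches; leave the cups and all other things on the counter where they are, and keep the dome level.

Things in the scene. Friction and masses are not known exactly. Their poses are not given: they have to be found in the camera images.
- caddy: Green open box fixed to the counter, 130 (x) x 175 (y) x 60 mm high, walls and floor 5 mm (inside 120 x 165 x 55). Origin under its centre, z up. Its -x side is the front: a solid ledge 90 mm wide, 50 mm high reaches to x = -135 mm and carries the red button; a catch 32 mm wide, 84 mm high, stands at x = -66 to -85 mm. The lid is hinged on top of the +x wall.
- release (a joint): Red round push button on the ledge, 28 mm across; 0 = up, 0.006 m = fully down. It starts down at 1.2 N and bottoms at 4 N; pressed more than half way (some 3 to 4 mm) it frees the lid, which flies up at once. It springs back.
- release_top (a point): Centre of the top of the red button (moves with it), at x = -110 mm, z = 68 mm in the caddy's frame; press straight down.
- caddy_lid (a joint): Lid angle in rad: 0 shut, about 0.01 latched, grows as it opens, stop at 1.85. Once freed a light spring throws it up; it swings for some seconds about 1.6 (upright). The spring always pushes it open (about 1 N at the front edge), so it stays shut only when its front tongue has snapped under the spring catch: press the front edge down to 0 (takes 6 to 10 N).
- lid_panel: The lid itself: pale wood panel 130 x 175 x 6 mm. Origin on the hinge line at the middle of the panel's underside edge; its -x axis runs to the front edge 130 mm away, its z axis is the normal of the outer face (up when shut).
- lid_hinge (a point): Middle of the hinge line, at x = +65 mm, z = 60.5 mm in the caddy's frame.
- lid_front (a point): Middle of the lid's front edge on its outer face.
- caddy_floor (a point): Centre of the caddy's inner floor, 5 mm above the counter.
- dish: White round dish fixed to the counter, 204 mm across, floor 5 mm thick, rim wall 6 mm thick and 14 mm high (inside 192 mm across). Origin under its centre, on the counter.
- mat: Round cork mat fixed on the counter, 200 mm across, 4 mm thick. Origin under its centre, on the counter.
- dome: Loose glass dome, a deep lid (0.24 to 0.34 kg): 170 mm across, open below, walls 4 mm, flat top 50 mm above its rim (44 mm inside). It stands on the dish's floor inside the dish's rim, over the tins. Dark wood knob on top, 28 mm across, from 51 to 80 mm above the dome's rim. Origin at the centre of the plane of its lower rim; z up.
- dome_knob (a point): Centre of the top of the dome's knob, 80 mm above the dome's lower rim.
- tin1: Loose sealed dose tin: upright cylinder 36 mm across, 34 mm high, 45 g, aluminium with an orange band. Origin at the centre of its underside, z along its axis. Two to four tins are there; absent ones read None.
- tin2: As tin1.
- tin3: As tin1.
- tin4: As tin1.
- cup_a: Matte grey cup 76 mm across and 65 mm high, behind the work area; leave alone. Origin under its centre.
- cup_b: The other grey cup, same size; leave alone.
- leveler: Stainless leveling tool 58 mm across with a walnut knob, 47 mm high; leave alone. Origin under its centre.
- pitcher: Steel milk pitcher 84 mm across, 95 mm high, handle at its +y side; at the right of the counter, leave alone. Origin under its centre.
- portafilter: Portafilter lying at the left: steel head 68 mm across and 28 mm high, walnut handle 160 mm towards its -x; leave alone. Origin under the head.
Not all that is in view belongs to the job. What is shaped like the dome but pink or purple is not meant.

How it is judged:
By the outcome, as a careful person would: the job done as asked, in the order asked, and still so for the second after the job is handed in, with the robot touching nothing.
Of tin1, tin2, tin3, tin4 only 2 to 4 are there at a start; the rules pass over those that are not, and their reading is None.
At some moment in a run one of tin1, tin2, tin3, tin4 may be knocked a few centimetres aside while the robot is not near it.
It also fails if it takes over 210 s, if anything falls off the work surface, if the arm or the gripper's body presses on something with over 40 N, if the wrist force passes 120 N, or if a joint passes its speed limit or range.

## Working session

There is one attempt and no reset: what is moved stays moved. The work goes in short steps, Python scripts to look and compute and a shell command to move; the robot and the scene stay as the last step left them, time stands still between calls to the robot, and variables do not carry over. Pictures are saved under pics/ and viewed, at most 14 in all, crops included, and the job is handed in when it is done.

```bash
ls; mkdir -p pics; cat > h.py <<'E'
import numpy as np, cv2
from plant import env
def cap(n):
    c=env.capture(n); c['R']=cv2.Rodrigues(np.array(c['rvec'],float))[0]; c['t']=np.array(c['tvec'],float).ravel(); c['K']=np.array(c['mtx'],float); return c
def pts(c):
    d=c['depth']; v,u=np.mgrid[:d.shape[0],:d.shape[1]]
    K=c['K']; P=np.dstack([(u-K[0,2])/K[0,0]*d,(v-K[1,2])/K[1,1]*d,d])
    W=(P-c['t'])@c['R']; W[d<=0]=np.nan; return W
def proj(c,p):
    q=c['R']@np.array(p,float)+c['t']; q=c['K']@q; return q[:2]/q[2]
def ray(c,u,v,z):
    d=c['R'].T@(np.linalg.inv(c['K'])@np.array([u,v,1.])); o=-c['R'].T@c['t']; return o+d*(z-o[2])/d[2]
def tool(p):
    "world target TCP p -> shift in tool axes mm"
    s=env.read_state(); R=cv2.Rodrigues(np.array(s['orientation'],float))[0]
    return R.T@(np.array(p)-s['tcp_pos'])*1000
E
python3 - <<'E'
from h import *
for n in ['scene','side','wrist']:
    c=cap(n); cv2.imwrite(f'pics/{n}0.png',c['pixels']); np.savez(f'pics/{n}0.npz',**c)
    print(n,-c['R'].T@c['t'])
s=env.read_state();print({k:np.round(v,3) for k,v in s.items()}); print(cv2.Rodrigues(np.array(s['orientation']))[0].round(3), env.pinch_z)
E
```

```text
pics
scene [1.31312182 0.29434391 1.22693144]
side [0.05364145 1.05830577 0.93643942]
wrist [ 0.25689059 -0.49268317  0.38381903]
{'t': np.float64(0.15), 'joints': array([-1.448,  0.381,  1.298,  0.   ,  1.464, -0.215]), 'qd': array([-0.   ,  0.   , -0.003,  0.001, -0.001,  0.001]), 'joint_efforts': array([ 0.0000e+00, -4.3808e+01, -2.2462e+01,  7.1000e-02,  3.4000e-02,
       -0.0000e+00]), 'tcp_pos': array([ 0.182, -0.519,  0.238]), 'orientation': array([-3.096, -0.528, -0.   ]), 'contact_force': array([ 0.399,  0.09 , -0.7  ]), 'wrist_torque': array([ 0.039, -0.005,  0.013]), 'grip_force': np.float64(0.0), 'width': np.float64(1.001)}
[[ 0.944  0.331 -0.   ]
 [ 0.331 -0.944  0.001]
 [ 0.    -0.001 -1.   ]] 0.0187
```

View pics/scene0.png

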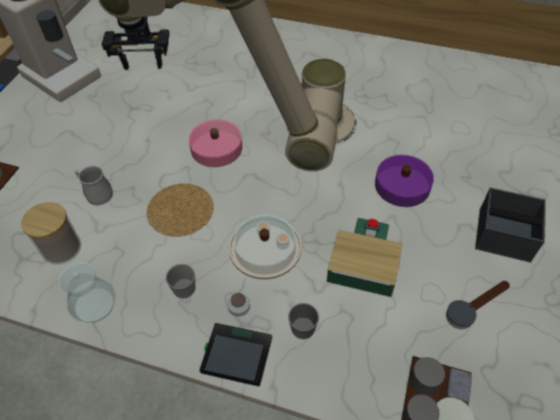

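View pics/side0.png

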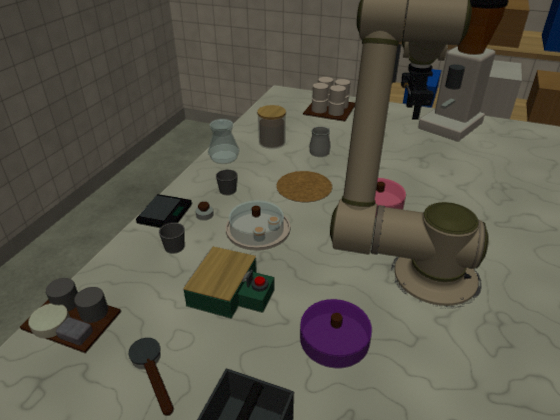

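The scene view shows the caddy with its wooden lid at (365,262) and the red button at (373,223). The clear dome on the white dish is at (265,245), with its knob at (264,234), and the cork mat is at (180,209). Things that could be mistaken for the dome are the pink dome (216,143), the purple dome (404,180) and the glass carafe (90,290). For the button, the decoys are the dark red knobs. I choose the clear dome at (265,245).

```bash
python3 - <<'E'
from h import *
for n,b,roi in [('scene',(373,223),(225,135,410,300)),('side',(260,283),(180,160,345,320))]:
    c=dict(np.load(f'pics/{n}0.npz')); W=pts(c); im=c['pixels']; hsv=cv2.cvtColor(im,cv2.COLOR_BGR2HSV)
    h,s,v=[hsv[...,i].astype(int) for i in range(3)]
    red=((h<6)|(h>174))&(s>170)&(v>110)
    yy,xx=np.nonzero(red); k=np.hypot(xx-b[0],yy-b[1])<18
    print(n,'button px',xx[k].mean(),yy[k].mean(),k.sum(),'ray',ray(c,xx[k].mean(),yy[k].mean(),.066),'W',np.nanmedian(W[yy[k],xx[k]],0))
    # lid: height ~66
    wood=(h>10)&(h<28)&(s>50)&(W[...,2]>.055)&(W[...,2]<.08)
    cc=cv2.connectedComponentsWithStats(wood.astype(np.uint8)); 
    i=1+np.argmax(cc[2][1:,4]); P=W[cc[1]==i]; print('lid',cc[2][i],cc[3][i],cv2.minAreaRect((P[:,:2]*1000).astype(np.float32)),np.median(P[:,2]))
    mk=(h>8)&(h<22)&(s>90)&(W[...,2]<.02)&(W[...,2]>-.01)
    cc=cv2.connectedComponentsWithStats(mk.astype(np.uint8))
    for i in range(1,cc[0]):
        if cc[2][i,4]>800:
            P=W[cc[1]==i]; print('mat?',cc[3][i],cv2.minEnclosingCircle((P[:,:2]*1000).astype(np.float32)),cv2.minAreaRect((P[:,:2]*1000).astype(np.float32)))
    kb={'scene':(264,234),'side':(256,211)}[n]
    dk=(v<75)&(np.hypot(*(np.mgrid[:420,:560][::-1]-np.array(kb)[:,None,None]))<10)
    yy,xx=np.nonzero(dk); print('knob',xx.mean(),yy.mean(),len(xx),ray(c,xx.mean(),yy.mean(),.073), np.nanmedian(W[yy,xx],0))
    x0,y0,x1,y1=roi; cv2.imwrite(f'pics/{n}c.png',cv2.resize(im[y0:y1,x0:x1],None,fx=3.2,fy=3.2,interpolation=2))
E
```

```text
scene button px 372.5 222.85714285714286 56 ray [0.42073488 0.25921873 0.066     ] W [0.42584039 0.2594655  0.07275964]
lid [ 328  230   74   55 2797] [365.58383983 256.59027529] ((532.8444213867188, 263.0473327636719), (134.95559692382812, 174.85752868652344), 2.4258997440338135) 0.06846081385516331
mat? [430.16944444  21.03666667] ((-695.0335693359375, 206.84056091308594), 561.252685546875) ((-701.353759765625, 206.87216186523438), (1122.5023193359375, 37.0329704284668), 89.71272277832031)
mat? [179.6346373  209.50930498] ((491.07098388671875, -295.9291076660156), 101.12947082519531) ((493.02081298828125, -297.990478515625), (193.66758728027344, 192.59925842285156), 76.54249572753906)
knob 263.9012345679012 234.8641975308642 81 [ 0.55252174 -0.0105447   0.073     ] [ 0.55963537 -0.00796819  0.08452363]
side button px 259.2291666666667 279.625 48 ray [0.42373192 0.25500667 0.066     ] W [0.42104534 0.2603943  0.07114374]
lid [ 184  247   72   54 2318] [219.71958585 273.202761  ] ((532.14794921875, 262.9841613769531), (133.90084838867188, 180.84759521484375), 1.6735306978225708) 0.06644363506461837
mat? [303.80772086 185.9925761 ] ((493.060302734375, -301.55419921875), 106.68811798095703) ((491.3293151855469, -299.2903137207031), (197.06411743164062, 205.129150390625), 52.288902282714844)
knob 255.72527472527472 210.85714285714286 91 [ 0.54753205 -0.0082184   0.073     ] [ 0.54584441 -0.00357106  0.07730824]
```

View pics/scenec.png

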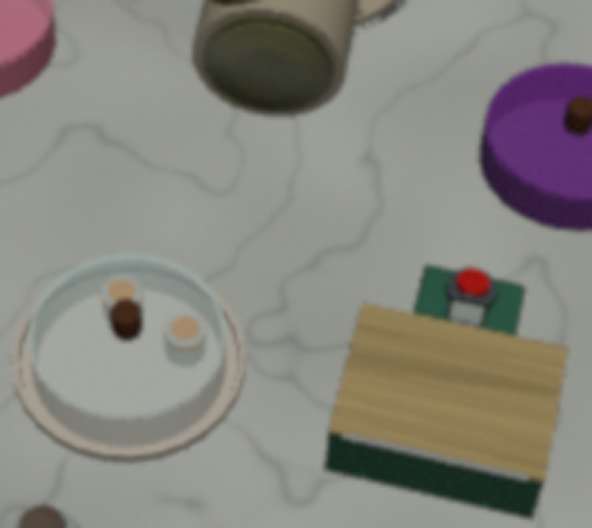

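The crop confirms the choice: a clear dome with a dark knob on the white dish, with two tins visible in it. The caddy has the red button in front of it. The caddy is at about (0.5325, 0.263) with about 2° of yaw, the dome at about (0.55, -0.009), and the mat at about (0.492, -0.298).

I'll move above the button with the fingers shut and the camera side turned away from the lid.

```bash
python3 -m inch '[[0,0,-8,392,-307,-21,0],[0,0,-8,392,-307,-21,0],[0,0,-8,392,-307,-21,0],[0,0,-8,392,-307,-21,0],[0,0,-8,392,-307,-21,0],[0,0,-8,392,-307,-21,0],[0,0,-8,392,-307,-21,0],[0,0,-8,392,-307,-21,0],[0,0,-16,392,-307,-21,0],[0,0,-16,392,-307,-21,0],[0,0,-16,392,-307,-21,0],[0,0,-16,392,-307,-21,0],[0,0,-16,392,-307,-21,0],[0,0,-32.5,485,-655,50,0],[0,0,-32.5,485,-655,50,0],[0,0,-32.5,485,-655,50,0],[0,0,-32.5,485,-655,50,0],[0,0,-32.5,485,-655,50,0],[0,0,-32.5,485,-655,50,0],[0,0,-32.5,485,-655,50,0]]'
python3 -c "
from h import *
print(tool([.4226,.2592,.14]),tool([.4226,.2592,.08]));s=env.read_state();print(s['joints'],cv2.Rodrigues(s['orientation'])[0].round(3))"
```

```text
t: 1.82
tcp_pos: [0.4277, 0.1879, 0.203]
orientation: [0.928, 3.001, -0.0]
contact_force: [0.7, -0.0, 0.3]
width: 0.004
grip_force: 0.0
[44.44957438 55.92560167 62.97544743] [ 44.45209392  55.9259305  122.97544738]
[ 1.59799818e-01  2.69127078e-01  1.57804600e+00 -3.41808249e-05
  1.29439289e+00 -8.11480084e-01] [[-0.826  0.564  0.   ]
 [ 0.564  0.826 -0.   ]
 [-0.    -0.    -1.   ]]
```

```bash
python3 -m inch '[[0,0,-7.3,44,56,63,0],[0,0,-7.3,44,56,63,0],[0,0,-7.3,44,56,63,0],[0,0,-7.3,44,56,63,0],[0,0,-7.3,44,56,63,0],[0,0,-7.3,44,56,63,0],[0,0,-7.3,44,56,63,0],[0,0,-7.3,44,56,63,0]]'
python3 - <<'E'
from h import *
c=cap('wrist'); W=pts(c); im=c['pixels']; cv2.imwrite('pics/w1.png',im)
hsv=cv2.cvtColor(im,cv2.COLOR_BGR2HSV).astype(int)
red=((hsv[...,0]<6)|(hsv[...,0]>174))&(hsv[...,1]>150)&(hsv[...,2]>80)
yy,xx=np.nonzero(red); print(len(xx),xx.mean(),yy.mean(),ray(c,xx.mean(),yy.mean(),.068),np.nanmedian(W[yy,xx],0))
s=env.read_state();print(tool([.4226,.2592,.073]),cv2.Rodrigues(s['orientation'])[0].round(3),s['tcp_pos'])
E
```

```text
t: 2.48
tcp_pos: [0.4242, 0.2569, 0.1404]
orientation: [-0.043, 3.141, 0.0]
contact_force: [-0.6, 0.6, -0.8]
width: 0.006
grip_force: 0.0
1039 284.0009624639076 219.9162656400385 [0.4223363  0.25911442 0.068     ] [0.42127673 0.25907884 0.0712728 ]
[ 1.6114046   2.34267948 67.47002619] [[-1.    -0.028  0.   ]
 [-0.028  1.     0.   ]
 [-0.     0.    -1.   ]] [0.42426051 0.25689721 0.14047021]
```

View pics/w1.png

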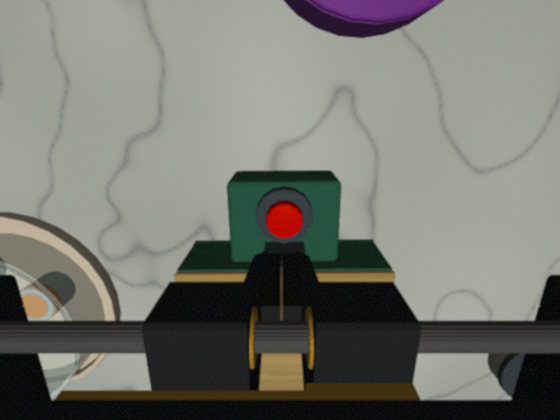

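The wrist view shows the red button at (284,220), which is at (0.4224, 0.259) in the world. I'll press it, retreat, and go above the raised lid with the jaws open along x.

```bash
python3 -m inch '[[0,0,0,2,2,35,0],[0,0,0,2,2,60,0],[0,0,0,2,2,68,0],[0,0,0,2,2,72,0],[0,0,0,2,2,75,0],[0,0,0,2,2,77,0],[0,0,0,2,2,77,0],[0,0,0,2,2,60,0],[0,0,0,2,2,20,0],[0,0,0,2,2,-20,0],[0,0,0,2,2,-60,40],[0,0,6,2,2,-100,88],[0,0,6,2,2,-120,88]]'
python3 - <<'E'
from h import *
c=cap('side'); cv2.imwrite('pics/s2.png',c['pixels'])
s=env.read_state(); W=pts(c); m=(np.abs(W[...,1]-.265)<.09)&(np.abs(W[...,0]-.6)<.07)&(W[...,2]>.1)&(W[...,2]<.2)
for z in np.arange(.1,.2,.02): 
    k=m&(np.abs(W[...,2]-z)<.01); print(round(z,2),k.sum(),np.nanmedian(W[k],0) if k.any() else '')
print(cv2.Rodrigues(s['orientation'])[0].round(3),s['tcp_pos'],tool([.604,.265,.25]))
E
```

```text
t: 3.62
tcp_pos: [0.423, 0.2593, 0.2668]
orientation: [0.351, 3.113, 0.006]
contact_force: [-0.4, 0.8, 1.1]
width: 0.206
grip_force: 0.0
0.1 158 [0.60854087 0.2745893  0.10499672]
0.12 323 [0.61288793 0.27404717 0.11978587]
0.14 333 [0.61860627 0.27615324 0.14036396]
0.16 338 [0.62423279 0.27571462 0.16024664]
0.18 319 [0.62978851 0.27572503 0.17976173]
[[-0.973  0.231  0.013]
 [ 0.231  0.973  0.004]
 [-0.012  0.007 -1.   ]] [0.4238144  0.25960735 0.26869202] [-173.82428953   46.77226255   21.04266677]
```

View pics/s2.png

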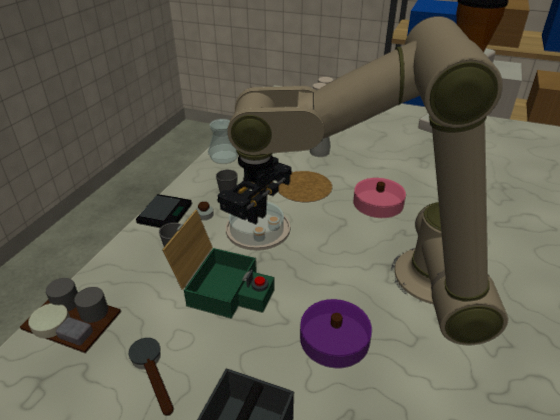

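The lid is open and swinging, seen at about (190,250), with its top edge near x = 0.63. I'll straddle its top edge and close gently.

```bash
python3 -m inch '[[0,0,14.9,-176,47,21,88],[0,0,14.9,-176,47,21,88],[0,0,14.9,-176,47,21,88],[0,0,14.9,-176,47,21,88],[0,0,14.9,-176,47,21,88],[0,0,14.9,-176,47,21,88],[0,0,14.9,-176,47,21,88],[0,0,14.9,-176,47,21,88],[0,0,14.9,-176,47,21,88],[0,0,14.9,-176,47,21,88],[0,0,14.9,-176,47,21,88],[0,0,14.9,-176,47,21,88],[0,0,14.9,-176,47,21,88]]' 3
python3 - <<'E'
from h import *
s=env.read_state()
for n in ['side','side']:
  c=cap(n);W=pts(c); m=(np.abs(W[...,1]-.265)<.09)&(np.abs(W[...,0]-.6)<.07)
  for z in (.1,.14,.18): 
    k=m&(np.abs(W[...,2]-z)<.008); print(z,k.sum(),np.nanmedian(W[k],0))
print(cv2.Rodrigues(s['orientation'])[0].round(3),s['tcp_pos'],tool([.606,.265,.155]),s['width'])
E
```

```text
t: 4.75
tcp_pos: [0.6042, 0.2667, 0.2402]
orientation: [2.16, 2.28, 0.002]
contact_force: [-0.3, -0.3, 0.6]
width: 1.001
grip_force: 0.0
0.1 184 [0.59675523 0.27521466 0.10069808]
0.14 197 [0.59761631 0.2785847  0.13965401]
0.18 184 [0.59831769 0.28856968 0.18012559]
0.1 195 [0.59774771 0.27497828 0.10000889]
0.14 202 [0.60026959 0.27658545 0.13948382]
0.18 214 [0.60228889 0.28362064 0.18095405]
[[-0.054  0.999  0.001]
 [ 0.999  0.054  0.   ]
 [ 0.     0.001 -1.   ]] [0.60422819 0.26666184 0.24019859] [-1.78802086  1.69080138 84.81695905] 1.0012710188427523
```

```bash
python3 -m inch '[[0,0,0,-2,2,35,88],[0,0,0,-2,2,65,88],[0,0,0,-2,2,85,88],[0,0,0,-2,2,85,60],[0,0,0,-2,2,85,40],[0,0,0,-2,2,85,30],[0,0,0,-2,2,85,20],[0,0,0,-2,2,85,12],[0,0,0,-2,2,85,6],[0,0,0,-2,2,85,0],[0,0,0,-2,2,85,0],[0,0,0,-2,2,85,0],[0,0,0,-2,2,85,0],[0,0,0,-2,2,85,0],[0,0,0,-2,2,85,0],[0,0,0,-2,2,85,0]]' 3
python3 - <<'E'
from h import *
s=env.read_state()
c=cap('side');W=pts(c); m=(np.abs(W[...,1]-.265)<.09)&(np.abs(W[...,0]-.6)<.07); cv2.imwrite('pics/s3.png',c['pixels'])
for z in (.1,.12,.14): 
    k=m&(np.abs(W[...,2]-z)<.008); print(z,k.sum(),np.nanmedian(W[k],0))
E
```

```text
t: 6.18
tcp_pos: [0.6061, 0.2648, 0.1543]
orientation: [-2.163, -2.278, 0.0]
contact_force: [-0.8, -0.3, -0.0]
width: 0.082
grip_force: 3.0
0.1 184 [0.59788863 0.27898182 0.10023398]
0.12 187 [0.59886946 0.27865012 0.12005413]
0.14 171 [0.60019779 0.28432276 0.13858131]
```

```bash
python3 -m inch '[[0,0,0,0,0,0,0],[0,0,0,0,0,0,0],[0,0,0,0,0,0,0],[0,0,0,0,0,0,0],[0,0,0,0,0,0,0],[0,0,0,0,0,0,0],[0,0,0,0,0,0,0],[0,0,0,0,0,0,0],[0,0,0,0,0,0,0],[0,0,0,0,0,0,0],[0,0,0,0,0,0,8],[0,0,0,0,0,0,9],[0,0,0,0,0,0,10],[0,0,0,0,0,0,11],[0,0,0,0,0,0,12],[0,0,0,0,0,0,14],[0,0,0,0,0,0,17],[0,0,0,0,0,0,20],[0,0,0,0,0,0,28],[0,0,0,0,0,0,40]]' 3
python3 - <<'E'
from h import *
s=env.read_state()
for i in range(5):
  c=cap('side');W=pts(c); m=(np.abs(W[...,1]-.265)<.09)&(np.abs(W[...,0]-.6)<.07); cv2.imwrite('pics/s3.png',c['pixels'])
  print([np.nanmedian(W[m&(np.abs(W[...,2]-z)<.008)],0)[0].round(4) for z in (.1,.12,.14)])
E
```

```text
t: 7.9
tcp_pos: [0.6062, 0.2648, 0.1544]
orientation: [-2.163, -2.278, -0.0]
contact_force: [-0.2, -1.1, 0.0]
width: 0.353
grip_force: 0.0
[np.float64(0.5994), np.float64(0.6008), np.float64(0.6022)]
[np.float64(0.5994), np.float64(0.6006), np.float64(0.6022)]
[np.float64(0.5992), np.float64(0.6005), np.float64(0.6017)]
[np.float64(0.5992), np.float64(0.6003), np.float64(0.6018)]
[np.float64(0.599), np.float64(0.6), np.float64(0.6013)]
```

```bash
python3 -m inch '[[0,0,0,0,0,0,60],[0,0,0,0,0,0,70],[0,0,0,0,0,-30,70],[0,0,0,0,0,-70,70],[0,0,0,0,0,-105,70],[0,0,0,-20,0,-110,70],[0,0,0,-60,-10,-110,70],[0,0,0,-100,-20,-110,70],[0,0,0,-135,-35,-100,70],[0,0,0,-170,-45,-80,70],[0,0,0,-205,-55,-60,70],[0,0,0,-240,-65,-40,70],[0,0,0,-271,-71,-26,70],[0,0,0,-271,-71,-26,70],[0,0,0,-271,-71,-26,70],[0,0,0,-271,-71,-26,70]]'
python3 - <<'E'
from h import *
c=cap('wrist'); cv2.imwrite('pics/w2.png',c['pixels']); np.savez('pics/w2.npz',**c)
s=env.read_state();print(s['tcp_pos'],cv2.Rodrigues(s['orientation'])[0].round(3),proj(c,[.55,-.009,.085]))
for i in range(3):
  c=cap('side');W=pts(c); m=(np.abs(W[...,1]-.265)<.09)&(np.abs(W[...,0]-.6)<.07)
  print([np.nanmedian(W[m&(np.abs(W[...,2]-z)<.008)],0)[0].round(4) for z in (.1,.12,.14,.16,.18)])
E
```

```text
t: 9.48
tcp_pos: [0.5497, -0.0092, 0.1809]
orientation: [2.163, 2.278, 0.001]
contact_force: [0.7, -0.8, -0.3]
width: 0.791
grip_force: 0.0
[ 0.549794   -0.00872929  0.18100294] [[-0.053  0.999  0.001]
 [ 0.999  0.053 -0.   ]
 [-0.     0.001 -1.   ]] [281.63644652 211.83921155]
[np.float64(0.5991), np.float64(0.6005), np.float64(0.6023), np.float64(0.6037), np.float64(0.6056)]
[np.float64(0.5991), np.float64(0.6006), np.float64(0.6019), np.float64(0.6035), np.float64(0.6056)]
[np.float64(0.5988), np.float64(0.6005), np.float64(0.602), np.float64(0.6039), np.float64(0.6055)]
```

View pics/w2.png

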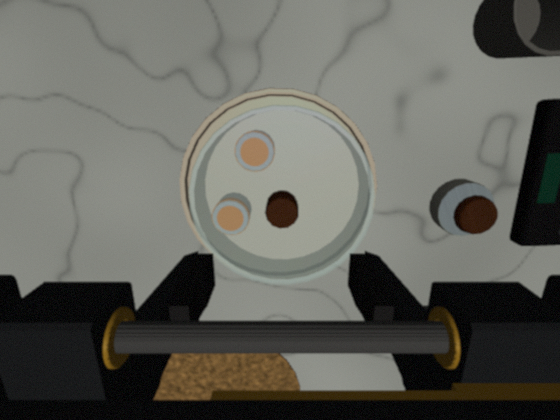

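The wrist view shows the knob at (282,210) within 2 mm of its expected place, and two tins at (255,152) and (231,218). The lid stands still. I'll grasp the knob.

```bash
python3 -m inch '[[0,0,0,1,0,35,70],[0,0,0,1,0,70,70],[0,0,0,1,0,95,70],[0,0,0,1,0,110,70],[0,0,0,1,0,118,70],[0,0,0,1,0,121,70],[0,0,0,1,0,121,50],[0,0,0,1,0,121,36],[0,0,0,1,0,121,30],[0,0,0,1,0,121,24],[0,0,0,1,0,121,20],[0,0,0,1,0,121,20],[0,0,0,1,0,121,20],[0,0,0,1,0,121,20]]' 20
```

```text
t: 10.85
tcp_pos: [0.5495, -0.0085, 0.0596]
orientation: [2.163, 2.278, 0.001]
contact_force: [-0.2, -0.5, 3.0]
width: 0.31
grip_force: 20.0
```

```bash
python3 -m inch '[[0,0,0,0,0,-3,20],[0,0,0,0,0,-8,20],[0,0,0,0,0,-16,20],[0,0,0,0,0,-26,20],[0,0,0,0,0,-38,20],[0,0,0,0,0,-52,20],[0,0,0,0,0,-66,20],[0,0,0,0,0,-80,20],[0,0,0,0,0,-90,20],[0,0,0,0,0,-96,20],[0,0,0,0,0,-99,20],[0,0,0,0,0,-100,20],[0,0,0,0,0,-100,20]]'
python3 - <<'E'
from h import *
c=cap('scene'); cv2.imwrite('pics/sc3.png',c['pixels'][130:290,120:340].repeat(3,0).repeat(3,1))
W=pts(c)
s=env.read_state();print(s['tcp_pos'],s['contact_force'],tool([.492,-.298,.157]))
E
```

```text
t: 11.93
tcp_pos: [0.5491, -0.0085, 0.1591]
orientation: [-2.163, -2.278, 0.0]
contact_force: [0.3, 0.8, -3.4]
width: 0.309
grip_force: 20.0
[ 0.54905008 -0.00843392  0.15881801] [-0.77133439  0.46073369 -4.13845467] [-286.21491056  -72.00206775    1.80451525]
```

View pics/sc3.png

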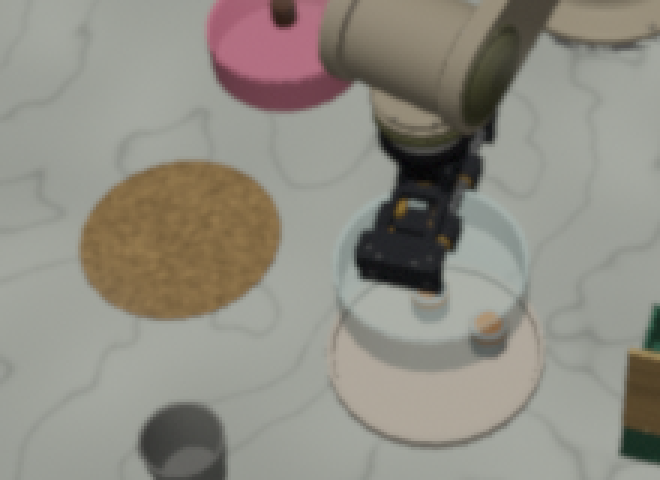

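The dome is lifted level and the two tins stay in the dish. Next I carry it to the mat.

```bash
python3 -m inch '[[0,0,0,-5,-1,0,20],[0,0,0,-15,-4,0,20],[0,0,0,-35,-9,0,20],[0,0,0,-60,-15,0,20],[0,0,0,-90,-23,0,20],[0,0,0,-120,-30,0,20],[0,0,0,-150,-38,0,20],[0,0,0,-180,-45,0,20],[0,0,0,-210,-53,0,20],[0,0,0,-235,-59,0,20],[0,0,0,-256,-64,0,20],[0,0,0,-271,-68,0,20],[0,0,0,-281,-71,0,20],[0,0,0,-286,-72,0,20],[0,0,0,-286,-72,20,20],[0,0,0,-286,-72,45,20],[0,0,0,-286,-72,65,20],[0,0,0,-286,-72,80,20],[0,0,0,-286,-72,90,20],[0,0,0,-286,-72,95,20]]'
```

```text
t: 13.65
tcp_pos: [0.4921, -0.297, 0.0631]
orientation: [-2.161, -2.278, -0.0]
contact_force: [-0.0, 0.1, -3.5]
width: 0.313
grip_force: 20.0
```

```bash
python3 -m inch '[[0,0,0,0,0,2,20],[0,0,0,0,0,4,20],[0,0,0,0,0,5,20],[0,0,0,0,0,5.5,20],[0,0,0,0,0,5.5,20],[0,0,0,0,0,5.5,20]]'
```

```text
t: 14.15
tcp_pos: [0.4924, -0.298, 0.0593]
orientation: [2.163, 2.278, 0.0]
contact_force: [-0.3, -0.7, -2.6]
width: 0.309
grip_force: 20.0
```

```bash
python3 -m inch '[[0,0,0,0,0,0.6,20],[0,0,0,0,0,1,20],[0,0,0,0,0,1,20],[0,0,0,0,0,1,30],[0,0,0,0,0,1,36],[0,0,0,0,0,1,50],[0,0,0,0,0,1,70],[0,0,0,0,0,-10,75],[0,0,0,0,0,-40,75],[0,0,0,0,0,-80,75],[0,0,0,0,0,-120,75],[0,0,0,40,5,-140,75],[0,0,0,80,15,-140,75],[0,0,0,120,25,-140,75],[0,0,0,160,35,-140,75],[0,0,0,200,45,-140,75],[0,0,0,240,60,-140,75],[0,0,0,270,70,-140,75],[0,0,0,270,70,-140,75],[0,0,0,270,70,-140,75]]'
python3 - <<'E'
from h import *
c=cap('wrist'); im=c['pixels']; W=pts(c); np.savez('pics/w4.npz',**c)
hsv=cv2.cvtColor(im,cv2.COLOR_BGR2HSV).astype(int)
m=((hsv[...,0]>5)&(hsv[...,0]<20)&(hsv[...,1]>70)&(hsv[...,2]>120)).astype(np.uint8)
cc=cv2.connectedComponentsWithStats(m)
for i in range(1,cc[0]):
    if cc[2][i,4]>150: print(cc[2][i],cc[3][i],ray(c,*cc[3][i],.039).round(4),np.nanmedian(W[cc[1]==i],0).round(4))
s=env.read_state();print(s['tcp_pos'],s['joints'],s['contact_force'],proj(c,[.55,-.009,.005]))
cv2.imwrite('pics/w4.png',im)
E
```

```text
t: 15.82
tcp_pos: [0.5483, -0.0231, 0.1987]
orientation: [2.159, 2.282, -0.0]
contact_force: [0.6, -0.1, -0.4]
width: 0.852
grip_force: 0.0
[244 121  28  28 615] [257.77560976 134.34634146] [0.5228 0.0322 0.039 ] [0.5229 0.0322 0.0389]
[222 187  26  25 512] [234.06054688 198.96875   ] [ 0.5009 -0.0328  0.039 ] [ 0.5009 -0.0328  0.0388]
[ 0.5481322  -0.02442728  0.19870691] [-2.60223087e-01  4.10516656e-01  1.37005925e+00 -2.96723918e-04
  1.36119537e+00 -3.13243797e-01] [0.365927   0.11982927 0.09018521] [283.58137464 171.97740283]
```

View pics/w4.png

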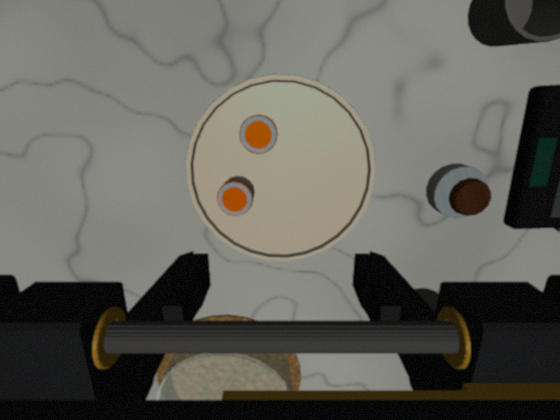

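The wrist view shows two tins, at (258,134) and (234,199), which are (0.523, 0.032) and (0.501, -0.033). The dome stands on the mat. I'll turn the tool so it closes along y and hover over the first tin.

```bash
python3 -m inch '[[0,0,-17.8,58,-22,60,50],[0,0,-17.8,58,-22,60,50],[0,0,-17.8,58,-22,60,50],[0,0,-17.8,58,-22,60,50],[0,0,-17.8,58,-22,60,50],[0,0,-17.8,58,-22,60,50],[0,0,-17.8,58,-22,60,50],[0,0,-17.8,58,-22,60,50],[0,0,-17.8,58,-22,60,50],[0,0,-17.8,58,-22,60,50],[0,0,-17.8,58,-22,60,50],[0,0,-17.8,58,-22,60,50],[0,0,-17.8,58,-22,60,50],[0,0,-17.8,58,-22,60,50]]'
cat >> h.py <<'E'
def tins(name='wrist',save=None):
    c=cap(name); im=c['pixels']; W=pts(c)
    hsv=cv2.cvtColor(im,cv2.COLOR_BGR2HSV).astype(int)
    m=((hsv[...,0]>5)&(hsv[...,0]<20)&(hsv[...,1]>70)&(hsv[...,2]>80)&(W[...,2]>.025)&(W[...,2]<.05)).astype(np.uint8)
    cc=cv2.connectedComponentsWithStats(m)
    for i in range(1,cc[0]):
        if cc[2][i,4]>30 : print(name,cc[2][i],ray(c,*cc[3][i],.039).round(4),np.nanmedian(W[cc[1]==i],0).round(4))
    if save: cv2.imwrite(save,im)
E
python3 - <<'E'
from h import *
tins(); s=env.read_state(); print(s['tcp_pos'],cv2.Rodrigues(s['orientation'])[0].round(3)); print(tool([.5228,.0322,.018])); tins('scene')
E
```

```text
t: 17.03
tcp_pos: [0.5232, 0.0306, 0.1388]
orientation: [0.053, -3.141, 0.0]
contact_force: [-0.8, -1.7, -0.4]
width: 0.57
grip_force: 0.0
wrist [190 157  38  45 145] [ 0.4926 -0.0226  0.039 ] [ 0.4895 -0.0205  0.0364]
wrist [186 166  33  32 824] [ 0.5007 -0.033   0.039 ] [ 0.5007 -0.0331  0.0389]
wrist [262 187  44  29 139] [0.5096 0.0342 0.039 ] [0.5086 0.0341 0.0365]
wrist [267 195  32  31 759] [0.5225 0.0321 0.039 ] [0.5226 0.032  0.0389]
[0.52317207 0.03085323 0.13883715] [[-1.    -0.031 -0.   ]
 [-0.031  1.    -0.   ]
 [ 0.    -0.    -1.   ]]
[  0.32391356   1.37102153 120.83701566]
scene [423  13 137  25 546] [-0.6911  0.5087  0.039 ] [-0.6985  0.5274  0.0338]
scene [259 222   9   8  57] [ 0.5007 -0.0333  0.039 ] [ 0.5016 -0.0324  0.0408]
scene [278 234  10   8  59] [0.5224 0.0312 0.039 ] [0.522  0.032  0.0409]
```

Both tins are confirmed in place. I'll grasp the first one and lift it.

```bash
python3 -m inch '[[0,0,0,0,1,35,50],[0,0,0,0,1,70,50],[0,0,0,0,1,100,50],[0,0,0,0,1,115,50],[0,0,0,0,1,121,50],[0,0,0,0,1,121,42],[0,0,0,0,1,121,36],[0,0,0,0,1,121,30],[0,0,0,0,1,121,30],[0,0,0,0,1,121,30],[0,0,0,0,1,121,30],[0,0,0,0,1,110,30],[0,0,0,0,1,80,30],[0,0,0,0,1,40,30],[0,0,0,0,1,10,30],[0,0,0,0,1,0,30],[0,0,0,0,1,0,30]]' 12
python3 -c "
from h import *
print(tool([.525,.232,.139]),tool([.525,.232,.018]))"
```

```text
t: 18.55
tcp_pos: [0.5242, 0.0331, 0.1418]
orientation: [-0.054, 3.135, -0.002]
contact_force: [0.2, 0.4, -1.4]
width: 0.4
grip_force: 12.0
[ -7.65913288 198.73556654   2.59502475] [ -6.95608659 198.87500524 123.59290193]
```

```bash
python3 -m inch '[[0,0,0,-2,30,0,30],[0,0,0,-3,65,0,30],[0,0,0,-4,100,0,30],[0,0,0,-6,135,0,30],[0,0,0,-7,165,0,30],[0,0,0,-7,187,0,30],[0,0,0,-7,197,0,30],[0,0,0,-7,199,0,30],[0,0,0,-7,199,30,30],[0,0,0,-7,199,65,30],[0,0,0,-7,199,95,30],[0,0,0,-7,199,112,30],[0,0,0,-7,199,119,30],[0,0,0,-7,199,122,30],[0,0,0,-7,199,122,30]]'
```

```text
t: 19.8
tcp_pos: [0.5233, 0.2309, 0.017]
orientation: [0.052, -3.14, 0.001]
contact_force: [-0.2, -0.2, 0.0]
width: 0.403
grip_force: 12.0
```

```bash
python3 -m inch '[[0,0,0,0,0,0,36],[0,0,0,0,0,0,40],[0,0,0,0,0,0,46],[0,0,0,0,0,0,46],[0,0,0,0,0,-10,46],[0,0,0,0,0,-40,46],[0,0,0,0,0,-80,46],[0,0,0,0,0,-121,46],[0,0,0,0,-30,-121,46],[0,0,0,8,-70,-121,46],[0,0,0,12,-110,-121,46],[0,0,0,16,-150,-121,46],[0,0,0,20,-190,-121,46],[0,0,0,25,-230,-121,46],[0,0,0,25,-265,-121,46],[0,0,0,25,-265,-121,46],[0,0,0,25,-265,-121,46]]'
python3 - <<'E'
from h import *
tins(); tins('scene'); s=env.read_state(); print(s['tcp_pos'],cv2.Rodrigues(s['orientation'])[0].round(3)); print(tool([.5007,-.0330,.018]))
E
```

```text
t: 21.22
tcp_pos: [0.5074, -0.0348, 0.1385]
orientation: [-0.049, 3.14, -0.0]
contact_force: [-0.6, -0.1, -0.4]
width: 0.518
grip_force: 0.0
wrist [  7 105  16  11  59] [ 0.4347 -0.2362  0.039 ] [ 0.4348 -0.2375  0.0376]
wrist [ 37 140  25  27 141] [ 0.4656 -0.2154  0.039 ] [ 0.4668 -0.2191  0.0332]
wrist [263 180  44  30 126] [ 0.4883 -0.0298  0.039 ] [ 0.4873 -0.0275  0.0365]
wrist [268 188  32  31 778] [ 0.5007 -0.033   0.039 ] [ 0.5008 -0.0329  0.0389]
wrist [ 53 220  13  14  48] [ 0.5261 -0.2198  0.039 ] [ 0.5272 -0.223   0.0338]
scene [408   7 152  31 702] [-0.6928  0.4732  0.039 ] [-0.6985  0.479   0.0351]
scene [259 222   9   8  58] [ 0.5004 -0.0333  0.039 ] [ 0.5022 -0.0326  0.0413]
[ 0.50733302 -0.03273141  0.13827531] [[-0.999 -0.035  0.   ]
 [-0.035  0.999  0.   ]
 [-0.     0.    -1.   ]]
[ 6.67360476e+00 -5.54835730e-02  1.20273350e+02]
```

```bash
python3 -m inch '[[0,0,0,4,0,35,50],[0,0,0,7,0,70,50],[0,0,0,7,0,100,50],[0,0,0,7,0,115,50],[0,0,0,7,0,121,50],[0,0,0,7,0,121,42],[0,0,0,7,0,121,36],[0,0,0,7,0,121,30],[0,0,0,7,0,121,30],[0,0,0,7,0,121,30],[0,0,0,7,0,121,30],[0,0,0,7,0,110,30],[0,0,0,7,0,80,30],[0,0,0,7,0,40,30],[0,0,0,7,0,10,30],[0,0,0,7,0,0,30],[0,0,0,7,0,0,30]]' 12
python3 -c "
from h import *
print(tool([.525,.298,.139]),tool([.525,.298,.018]));tins()"
```

```text
t: 22.73
tcp_pos: [0.5014, -0.034, 0.1407]
orientation: [-0.054, 3.135, -0.003]
contact_force: [0.2, 0.3, -0.2]
width: 0.405
grip_force: 12.0
[-34.95466474 330.95715357   1.27502843] [-34.26895729 331.20243353 122.27283685]
wrist [ 10 108  14  17  71] [ 0.4345 -0.2361  0.039 ] [ 0.4351 -0.2376  0.0371]
wrist [ 37 146  20  12  90] [ 0.4605 -0.2192  0.039 ] [ 0.4608 -0.2209  0.0372]
wrist [ 46 156  21  20 101] [ 0.4721 -0.2149  0.039 ] [ 0.4728 -0.2176  0.0355]
wrist [ 53 223  12  15  54] [ 0.5264 -0.2214  0.039 ] [ 0.5267 -0.2228  0.0365]
```

```bash
python3 -m inch '[[0,0,0,-2,30,0,30],[0,0,0,-5,65,0,30],[0,0,0,-10,100,0,30],[0,0,0,-15,135,0,30],[0,0,0,-20,170,0,30],[0,0,0,-24,205,0,30],[0,0,0,-28,240,0,30],[0,0,0,-32,275,0,30],[0,0,0,-34,305,0,30],[0,0,0,-34,323,0,30],[0,0,0,-34,330,0,30],[0,0,0,-34,331,0,30],[0,0,0,-34,331,0,30]]'
python3 - <<'E'
from h import *
tins(save='pics/w5.png'); print(tool([.525,.298,.018]))
E
```

```text
t: 23.87
tcp_pos: [0.5227, 0.2977, 0.1368]
orientation: [0.054, -3.139, 0.001]
contact_force: [0.7, 0.3, -0.0]
width: 0.407
grip_force: 12.0
wrist [187 183  38  38 210] [0.5092 0.2419 0.039 ] [0.5077 0.2435 0.0354]
wrist [184 193  32  30 771] [0.5214 0.2314 0.039 ] [0.5214 0.2313 0.0389]
wrist [550 255  10  10  47] [0.5581 0.5346 0.039 ] [0.5643 0.5474 0.0259]
[ -2.26917676   0.78138855 119.1379616 ]
```

View pics/w5.png

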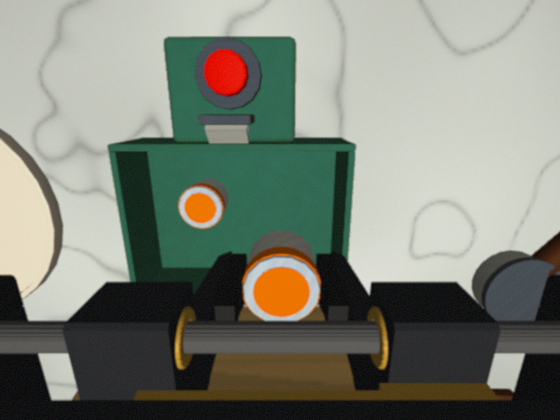

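The wrist view shows the first tin standing in the caddy at (200,206) and the held tin at (281,292). I'll place the second.

```bash
python3 -m inch '[[0,0,0,-1,0,30,30],[0,0,0,-2,0,65,30],[0,0,0,-2,0,95,30],[0,0,0,-2,0,110,30],[0,0,0,-2,0,116,30],[0,0,0,-2,0,119,30],[0,0,0,-2,0,119.5,30],[0,0,0,-2,0,119.5,36],[0,0,0,-2,0,119.5,40],[0,0,0,-2,0,119.5,46],[0,0,0,-2,0,119.5,46],[0,0,0,-2,0,110,46],[0,0,0,-2,0,80,46],[0,0,0,-2,0,40,46],[0,0,0,-2,0,0,46],[0,0,0,-2,0,-30,46],[0,0,0,-2,-30,-40,46],[0,0,0,-2,-50,-40,46],[0,0,0,-2,-50,-40,46]]'
python3 - <<'E'
from h import *
tins(); s=env.read_state();print(cv2.Rodrigues(s['orientation'])[0].round(3),tool([.549,-.008,.2]),tool([.492,-.298,.2]))
E
```

```text
t: 25.5
tcp_pos: [0.5271, 0.246, 0.1799]
orientation: [-0.051, 3.139, -0.0]
contact_force: [-0.4, 0.3, 0.2]
width: 0.523
grip_force: 0.0
wrist [250 170  36  26 110] [0.5072 0.2356 0.039 ] [0.5059 0.2359 0.0359]
wrist [317 176  36  24 119] [0.5109 0.2917 0.039 ] [0.51   0.291  0.0348]
wrist [252 178  28  27 587] [0.5215 0.2315 0.039 ] [0.5215 0.2316 0.0389]
wrist [323 184  28  27 584] [0.5253 0.2983 0.039 ] [0.5254 0.2983 0.0389]
[[-0.999 -0.032  0.001]
 [-0.032  0.999  0.   ]
 [-0.001  0.    -1.   ]] [ -13.88874509 -255.98800121  -20.95155188] [  52.46902125 -543.99081052  -21.12088214]
```

```bash
python3 -m inch '[[0,0,0,0,-35,-21,70],[0,0,0,0,-75,-21,70],[0,0,0,0,-115,-21,70],[0,0,0,5,-155,-21,70],[0,0,0,10,-195,-21,70],[0,0,0,16,-235,-21,70],[0,0,0,20,-275,-21,70],[0,0,0,25,-315,-21,70],[0,0,0,30,-355,-21,70],[0,0,0,35,-395,-21,70],[0,0,0,40,-435,-21,70],[0,0,0,45,-475,-21,70],[0,0,0,50,-510,-21,70],[0,0,0,52,-535,-21,70],[0,0,0,52,-544,-21,70],[0,0,0,52,-544,-21,70],[0,0,0,52,-544,-21,70]]'
python3 - <<'E'
from h import *
c=cap('wrist'); im=c['pixels']; g=cv2.cvtColor(im,cv2.COLOR_BGR2GRAY); cv2.imwrite('pics/w6.png',im)
p=proj(c,[.4924,-.298,.085]); W=pts(c); v,u=np.mgrid[:420,:560]
m=(np.hypot(u-p[0],v-p[1])<25)&(g<60); print(p,u[m].mean(),v[m].mean(),m.sum(),ray(c,u[m].mean(),v[m].mean(),.083),np.nanmedian(W[m],0))
s=env.read_state();print(s['tcp_pos'],cv2.Rodrigues(s['orientation'])[0].round(3),tool([.4924,-.298,.0595]))
E
```

```text
t: 26.97
tcp_pos: [0.4939, -0.2958, 0.1987]
orientation: [0.055, -3.141, -0.002]
contact_force: [0.4, 0.6, -0.1]
width: 0.792
grip_force: 0.0
[278.3865843  204.22388304] 275.94651741293535 199.2363184079602 804 [ 0.48856834 -0.30025094  0.083     ] [ 0.4886622  -0.30021958  0.08312681]
[ 0.49389505 -0.29533168  0.19876705] [[-0.999 -0.036 -0.   ]
 [-0.036  0.999  0.001]
 [ 0.     0.001 -1.   ]] [  1.547883    -2.73687034 139.26513986]
```

View pics/w6.png

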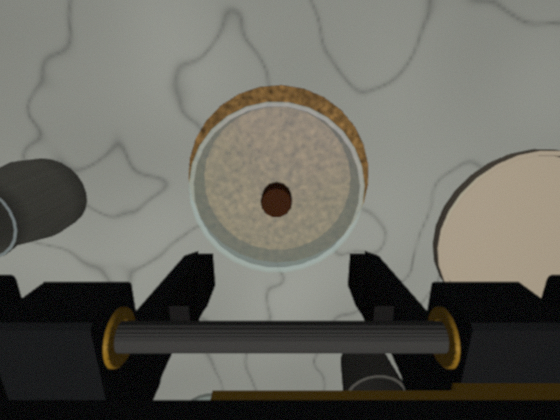

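The wrist view shows the dome on the mat with its knob at (276,200). I'll grasp it.

```bash
python3 -m inch '[[0,0,0,3,-4,35,70],[0,0,0,4,-4.5,70,70],[0,0,0,4,-4.5,105,70],[0,0,0,4,-4.5,128,70],[0,0,0,4,-4.5,136,70],[0,0,0,4,-4.5,139,70],[0,0,0,4,-4.5,139,50],[0,0,0,4,-4.5,139,36],[0,0,0,4,-4.5,139,30],[0,0,0,4,-4.5,139,24],[0,0,0,4,-4.5,139,20],[0,0,0,4,-4.5,139,20],[0,0,0,4,-4.5,139,20],[0,0,0,4,-4.5,139,20]]' 20
```

```text
t: 28.18
tcp_pos: [0.4897, -0.3015, 0.0602]
orientation: [-0.054, 3.141, 0.0]
contact_force: [-0.1, 3.6, 3.7]
width: 0.313
grip_force: 20.0
```

```bash
python3 -m inch '[[0,0,0,0,0,-3,20],[0,0,0,0,0,-8,20],[0,0,0,0,0,-16,20],[0,0,0,0,0,-26,20],[0,0,0,0,0,-38,20],[0,0,0,0,0,-52,20],[0,0,0,0,0,-66,20],[0,0,0,0,0,-76,20],[0,0,0,0,0,-80,20],[0,0,0,0,0,-80,20]]'
python3 - <<'E'
from h import *
c=cap('wrist'); im=c['pixels']; cv2.imwrite('pics/w7.png',im)
c=dict(np.load('pics/w4.npz')); W=pts(c)
# dish rim: top z ~.014
m=(W[...,2]>.010)&(W[...,2]<.018)&(np.hypot(W[...,0]-.55,W[...,1]+.008)<.115)
P=W[m][:,:2]; A=np.c_[2*P,np.ones(len(P))]; q=np.linalg.lstsq(A,(P**2).sum(1),rcond=None)[0]; print('dish',q[:2],np.sqrt(q[2]+q[0]**2+q[1]**2),len(P))
s=env.read_state();print(s['tcp_pos'],s['contact_force'],tool([q[0],q[1],s['tcp_pos'][2]]),tool([q[0],q[1],.0605]))
E
```

```text
t: 29.02
tcp_pos: [0.4899, -0.3019, 0.141]
orientation: [-0.054, 3.14, -0.002]
contact_force: [0.5, -0.6, -2.8]
width: 0.314
grip_force: 20.0
dish [ 0.54731997 -0.01130269] 0.09742109865062572 3469
[ 0.48960853 -0.30161319  0.14001789] [-0.5787748   0.82346457 -2.63746876] [-6.76690855e+01  2.88152200e+02 -5.17914318e-02] [-67.64922023 288.17115708  79.46608942]
```

```bash
python3 -m inch '[[0,0,0,-1,5,0,20],[0,0,0,-4,15,0,20],[0,0,0,-9,35,0,20],[0,0,0,-15,60,0,20],[0,0,0,-22,90,0,20],[0,0,0,-29,120,0,20],[0,0,0,-36,150,0,20],[0,0,0,-43,180,0,20],[0,0,0,-50,210,0,20],[0,0,0,-56,237,0,20],[0,0,0,-61,258,0,20],[0,0,0,-65,273,0,20],[0,0,0,-68,284,0,20],[0,0,0,-69,289,0,20],[0,0,0,-69,289,15,20],[0,0,0,-69,289,35,20],[0,0,0,-69,289,52,20],[0,0,0,-69,289,60,20],[0,0,0,-69,289,60,20]]'
python3 - <<'E'
from h import *
c=cap('side'); cv2.imwrite('pics/s8.png',c['pixels'][170:280,200:320].repeat(5,0).repeat(5,1)); print(tool([.5485,-.010,.0612]),env.read_state()['contact_force'])
E
```

```text
t: 30.65
tcp_pos: [0.5477, -0.0106, 0.0782]
orientation: [0.053, -3.137, -0.001]
contact_force: [-0.9, -0.1, -3.5]
width: 0.312
grip_force: 20.0
[-0.14406012  0.69317568 18.25582964] [ 0.80423521  0.17440069 -2.15057259]
```

View pics/s8.png

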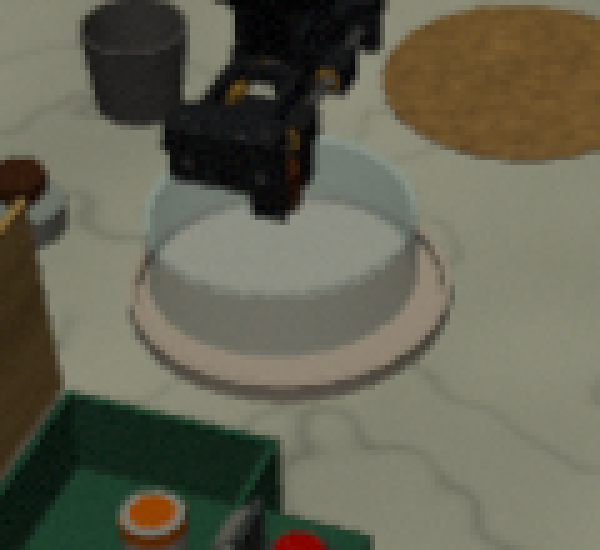

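The side crop shows the dome level and centred just above the dish, at about (283,280) in the crop. I'll lower it.

```bash
python3 -m inch '[[0,0,0,0,0,5,20],[0,0,0,0,0,10,20],[0,0,0,0,0,13,20],[0,0,0,0,0,15,20],[0,0,0,0,0,16.5,20],[0,0,0,0,0,17.5,20],[0,0,0,0,0,18,20],[0,0,0,0,0,18,20]]'
```

```text
t: 31.37
tcp_pos: [0.5487, -0.0104, 0.0618]
orientation: [0.054, -3.141, -0.0]
contact_force: [-1.0, -0.2, -3.5]
width: 0.311
grip_force: 20.0
```

```bash
python3 -m inch '[[0,0,0,0,0,0.6,20],[0,0,0,0,0,1.2,20],[0,0,0,0,0,1.5,20],[0,0,0,0,0,1.5,20]]'
```

```text
t: 31.7
tcp_pos: [0.5488, -0.0105, 0.0612]
orientation: [-0.054, 3.14, -0.0]
contact_force: [-2.9, -0.7, 4.7]
width: 0.31
grip_force: 20.0
```

```bash
python3 -m inch '[[0,0,0,0,0,-0.7,20],[0,0,0,0,0,-0.7,30],[0,0,0,0,0,-0.7,36],[0,0,0,0,0,-0.7,50],[0,0,0,0,0,-0.7,70],[0,0,0,0,0,-10,70],[0,0,0,0,0,-40,70],[0,0,0,0,0,-80,60],[0,0,0,0,0,-120,30],[0,0,0,0,0,-160,0],[0,0,0,0,0,-190,0],[0,0,0,0,0,-200,0],[0,0,0,0,0,-200,0]]'
python3 - <<'E'
from h import *
c=cap('scene'); W=pts(c)
for z0,z1,x0 in [(.03,.07,.6)]:
    m=((W[...,2]>.05)&(W[...,2]<.075)&(W[...,0]>.62)&(np.abs(W[...,1]-.1)<.35)).astype(np.uint8); cc=cv2.connectedComponentsWithStats(m)
    for i in range(1,cc[0]):
        if cc[2][i,4]>40: print(cc[2][i],np.nanmin(W[cc[1]==i],0),np.nanmax(W[cc[1]==i],0))
c=cap('side');W=pts(c); m=(np.abs(W[...,1]-.265)<.09)&(np.abs(W[...,0]-.6)<.07)
print([np.nanmedian(W[m&(np.abs(W[...,2]-z)<.008)],0)[0].round(4) for z in (.1,.12,.14,.16,.18)])
s=env.read_state();print(s['tcp_pos'],tool([.665,.265,.262]),tool([.665,.265,.16]),tool([.64,.265,.16]))
E
```

```text
t: 32.78
tcp_pos: [0.5493, -0.0105, 0.2641]
orientation: [-0.054, 3.135, -0.003]
contact_force: [-0.9, -0.1, -0.7]
width: 0.325
grip_force: 0.0
[238 254  37  13 183] [ 0.62023543 -0.06060177  0.05032156] [0.63862397 0.04021775 0.0649293 ]
[166 264  29  28 297] [ 0.69485467 -0.21346512  0.05001464] [ 0.77323919 -0.13805159  0.07250677]
[288 303  31  31 304] [0.70951033 0.12009681 0.05005481] [0.78610082 0.19452795 0.07156988]
[412 357  13  29 187] [0.76528339 0.43020431 0.05007453] [0.82743297 0.44984888 0.07498753]
[405 395  13  25 187] [0.85833602 0.43015173 0.05126416] [0.91168046 0.44990985 0.07488914]
[np.float64(0.5992), np.float64(0.6005), np.float64(0.6024), np.float64(0.6041), np.float64(0.6057)]
[ 0.54831098 -0.01035616  0.26012149] [-126.11139728  271.17007552   -1.89053122] [-126.14185528  271.160432    100.10946377] [-101.15671551  272.02225187  100.11700601]
```

The lid still stands upright and nothing is in the way behind it. I'll go over and behind it, then push it shut.

```bash
python3 -m inch '[[0,0,0,-12,27,-2,0],[0,0,0,-28,60,-2,0],[0,0,0,-44,95,-2,0],[0,0,0,-60,130,-2,0],[0,0,0,-78,165,-2,0],[0,0,0,-94,200,-2,0],[0,0,0,-110,235,-2,0],[0,0,0,-122,262,-2,0],[0,0,0,-126,271,-2,0],[0,0,0,-126,271,20,0],[0,0,0,-126,271,50,0],[0,0,0,-126,271,80,0],[0,0,0,-126,271,97,0],[0,0,0,-126,271,100,0],[0,0,0,-126,271,100,0]]'
python3 - <<'E'
from h import *
s=env.read_state(); print(s['tcp_pos'],cv2.Rodrigues(s['orientation'])[0].round(3))
c0=np.array([.5975,.265,.0605])
for th in np.radians([92,80,70,60,50,40,30,20,12,6,2]):
    L=.112 ; p=c0+L*np.array([-np.cos(th),0,np.sin(th)])+.006*np.array([np.sin(th),0,np.cos(th)])
    p[0]+=.009*min(1,np.sin(th)*3) ; print(int(np.degrees(th)+.5),p.round(3),tool(p).round(0))
print(tool([.481,.262,.066]))
E
```

```text
t: 34.13
tcp_pos: [0.6646, 0.2645, 0.158]
orientation: [0.054, -3.137, 0.001]
contact_force: [0.3, -0.8, -0.5]
width: 0.009
grip_force: 0.0
[0.66456644 0.26452514 0.15803756] [[-0.999 -0.034 -0.004]
 [-0.034  0.999 -0.001]
 [ 0.004 -0.001 -1.   ]]
92 [0.616 0.265 0.172] [ 48.   2. -14.]
80 [0.593 0.265 0.172] [ 72.   3. -13.]
70 [0.574 0.265 0.168] [91.  4. -9.]
60 [0.556 0.265 0.16 ] [109.   4.  -2.]
50 [0.539 0.265 0.15 ] [125.   5.   8.]
40 [0.525 0.265 0.137] [140.   5.  22.]
30 [0.513 0.265 0.122] [152.   6.  37.]
20 [0.503 0.265 0.104] [161.   6.  54.]
12 [0.495 0.265 0.09 ] [169.   6.  69.]
6 [0.49  0.265 0.078] [175.   7.  81.]
2 [0.487 0.265 0.07 ] [177.   7.  88.]
[183.12886454   3.85640962  92.85941813]
```

```bash
python3 -m inch '[[0,0,0,15,1,-3,0],[0,0,0,30,2,-7,0],[0,0,0,42,2,-10,0],[0,0,0,54,3,-12,0],[0,0,0,66,3,-12,0],[0,0,0,78,3,-11,0],[0,0,0,91,4,-8,0],[0,0,0,101,4,-4,0],[0,0,0,111,4,1,0],[0,0,0,120,4,6,0],[0,0,0,128,4,12,0],[0,0,0,136,4,19,0],[0,0,0,143,4,26,0],[0,0,0,150,4,34,0],[0,0,0,156,4,43,0],[0,0,0,162,4,52,0],[0,0,0,168,4,62,0],[0,0,0,174,4,70,0],[0,0,0,179,4,76,0],[0,0,0,181,4,80,0]]'
python3 - <<'E'
from h import *
c=cap('scene'); cv2.imwrite('pics/sc9.png',c['pixels'][180:310,300:440].repeat(4,0).repeat(4,1)); print(tool([.481,.262,.066]))
E
```

```text
t: 35.8
tcp_pos: [0.4844, 0.2627, 0.0809]
orientation: [-0.054, 3.14, 0.001]
contact_force: [0.5, -0.0, 1.2]
width: 0.005
grip_force: 0.5
[ 2.99781865 -0.48687138 14.25351593]
```

View pics/sc9.png

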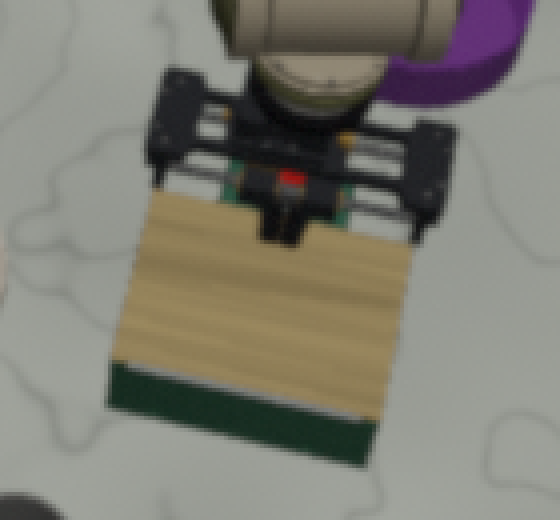

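The scene crop shows the lid nearly shut, with the fingertips on its front edge at (285,235) in the crop. I'll press it down in steps.

```bash
python3 -m inch '[[0,0,0,2,0,4,0],[0,0,0,3,0,8,0],[0,0,0,3,0,10,0],[0,0,0,3,0,12,0],[0,0,0,3,0,13,0],[0,0,0,3,0,14,0],[0,0,0,3,0,14.5,0],[0,0,0,3,0,14.5,0]]'
```

```text
t: 36.52
tcp_pos: [0.4812, 0.2624, 0.0668]
orientation: [-0.054, 3.141, 0.0]
contact_force: [-2.2, -1.5, 10.8]
width: 0.007
grip_force: 5.3
```

```bash
python3 -m inch '[[0,0,0,0,0,0.7,0],[0,0,0,0,0,1.4,0],[0,0,0,0,0,1.4,0],[0,0,0,0,0,1.4,0]]'; python3 -m inch '[[0,0,0,0,0,-2,0],[0,0,0,0,0,-5,0],[0,0,0,0,0,-10,0],[0,0,0,0,0,-10,0]]'
python3 - <<'E'
from h import *
c=cap('scene'); W=pts(c); 
for x in (.49,.53,.58): m=(np.abs(W[...,0]-x)<.01)&(np.abs(W[...,1]-.32)<.02)&(W[...,2]<.12); print(x,np.nanmedian(W[m],0))
E
```

```text
t: 36.85
tcp_pos: [0.4813, 0.2624, 0.0666]
orientation: [-0.055, 3.14, 0.0]
contact_force: [-6.0, -2.3, 23.2]
width: 0.006
grip_force: 11.2
t: 37.18
tcp_pos: [0.4813, 0.2625, 0.075]
orientation: [-0.054, 3.141, 0.0]
contact_force: [-0.5, 0.2, 0.5]
width: 0.002
grip_force: 0.0
0.49 [0.48884955 0.31898318 0.06879591]
0.53 [0.52989271 0.31941872 0.06834812]
0.58 [0.580183   0.32030906 0.06834942]
```

The lid stays flat with no load on it, so it has latched. I'll retreat and check the whole scene.

```bash
python3 -m inch '[[0,0,0,0,0,-40,0],[0,0,0,0,0,-80,0],[0,0,0,0,0,-120,0],[0,0,0,40,0,-160,0],[0,0,0,80,0,-180,0],[0,0,0,80,0,-180,0],[0,0,0,80,0,-180,0],[0,0,0,80,0,-180,0],[0,0,0,80,0,-180,0],[0,0,0,80,0,-180,0],[0,0,0,80,0,-180,0],[0,0,0,80,0,-180,0]]'
python3 - <<'E'
from h import *
c=cap('scene'); W=pts(c); 
for x in (.49,.53,.58): m=(np.abs(W[...,0]-x)<.01)&(np.abs(W[...,1]-.32)<.02)&(W[...,2]<.12); print(x,np.nanmedian(W[m],0))
cv2.imwrite('pics/s10.png',cap('side')['pixels'])
E
```

```text
t: 38.23
tcp_pos: [0.4018, 0.2595, 0.2536]
orientation: [0.053, -3.14, 0.001]
contact_force: [-0.2, -0.0, 0.3]
width: 0.005
grip_force: 0.0
0.49 [0.49007158 0.31952631 0.06897652]
0.53 [0.53093972 0.32163254 0.06831579]
0.58 [0.57997288 0.32114976 0.06792926]
```

View pics/s10.png

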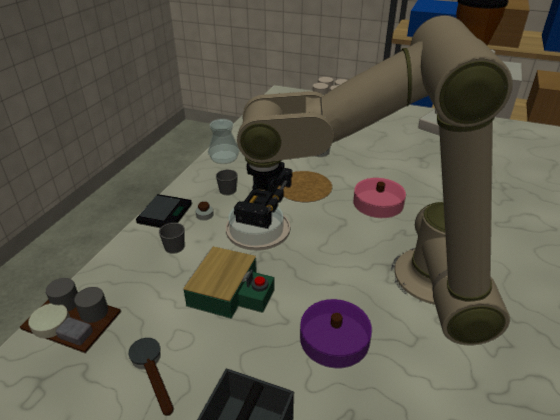

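The side view shows the lid shut at (222,272), the dome seated in the dish at (257,228), and everything else where it was. I'm handing the job in.

```bash
python3 -c "
from plant import env
print(env.job_done())"
```

```text
the job is handed in; nothing more can be done
None
```

The job is handed in (no verdict came back): the lid was popped and steadied, both tins in the dish were moved into the caddy, the dome is back in the dish, and the lid is shut and latched.

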